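Dose one grinding ball into a mill pot on the scale

ROBOT

A 6-joint arm with a two-finger parallel gripper is mounted at the origin on the work surface. World frame = base frame: x ahead of the robot, y to its left, z up, the work surface at z = 0. Lengths are in mm, angles in rad, forces in N, time in s.
With the tool pointing down it reaches from about 275 to 850 mm from the base axis. Payload 5.2 kg.
Tool frame: the origin (TCP) lies at the very end of the fingers, on their centre line; the grasp point (between the pads) lies 19 mm behind it; z points along the fingers, y is the line along which they close (so a half turn about z gives the same grasp; the last joint's range is limited). The gripper opens to 85 mm and grips with 20 to 120 N. Pads are 22 mm wide; open, the fingers measure 114 mm over their backs; the gripper's body (76 mm by 85 mm) begins 54 mm behind the grasp point. The pads swing forward as they close: fully open they stand 13 mm farther back than shut.
Start: joints at [-1.313, 0.259, 1.535, -0, 1.348, -0.203], TCP at [244.586, -492.628, 231.31] pointing down, gripper open.
Joint ranges: [-3.14, 3.14], [-0.91, 2.08], [0.19, 2.58], [-1.22, 4.36], [0.22, 2.71], [-3.12, 3.12]. Speed limits (rad/s): [2.57, 2.57, 3.14, 3.14, 3.14, 3.14].

INTERFACE

Orientations are given as a unit quaternion [x, y, z, w].
In Python, from station import bot, capture, camera_params, order gives the robot as it stands.
- The arm moves only by the shell command python3 -m creep 'ROWS' [FORCE]. ROWS is JSON, a list of rows, each an object with "slide": the shift along the tool's x, y, z normalised to -1 to 1, where 1 is 0.25 m, a list of three; "rot": the turn, a rotation vector about the tool's x, y, z normalised to -1 to 1, where 1 is 180 degrees, a list of three; "grip": the closure, from 0 (fully open) to 1 (shut). A call has exactly 8 rows; each row is the pose to reach, as a shift and turn from the pose commanded when the call began, along the tool's axes at that moment, turning the shorter way round; what a row does not reach only later rows make up. A row lasts 1/8 s, in which the tool goes at most 62.5 mm and 10.7 degrees, less where a joint would pass 70% of its speed; a pose out of reach is approached as far as the arm can. A call with a number of a shift or a turn outside -1 to 1 is refused whole. A call with a gripper value outside its range is refused whole. The fingers move at their own pace and stop on an object; FORCE is the grip in N (left out, the last holds). Time passes only in rows, so rows that repeat a pose let the fingers close, or fill a call up. It gives the time, the measured TCP pose, the force, the opening and the grip force at its end, in the units of the state.
- bot.get_state(): the state, without advancing time (a new reading comes with each control period).
- capture(name): name is "scene" or "side" or "wrist"; returns the picture (400x640x3 uint8, red, green, blue); there is no depth.
- camera_params(name): a dict with "fov_y" (degrees; the focal length in pixels is half the picture's height over the tangent of half this angle, whatever the lens; pixels are square), "cx", "cy" (the principal point, pixels), "rvec" (rotation vector, rad) and "tvec" (3), from world to camera coordinates, as OpenCV has them; the wrist camera has in their place "mount" (4x4, takes a point from camera to tool coordinates, whose origin is the TCP and whose axes are the flange's). Camera axes: x right, y down, z forward; pixel columns grow to the right and rows downward; lengths in mm; the calibration is good to about 2 mm. A picture is of the moment at which its call begins: read the wrist's pose just before it. camera_params takes no time and is no camera call.
- order.finish_job(): hands the job in; it is judged then, once.
The state is a dict: "time_s": time; "qpos": joint angles; "joint_velocities": joint speeds; "effort": joint torques, N m; "tool_pos": TCP position; "tool_rot": TCP orientation; "wrist_force": force on the tool from outside, world axes, zero at the start; "torque": the same for the moment, N m; "finger_gap": opening from 0.0 (shut) to 1.0 (fully open); "gripper_force": force on a finger pad.
Only numpy, scipy, OpenCV 4.12 (cv2) and the standard library are available. Lean on these libraries where they do the work, as an engineer would, in place of code of your own. Each camera call takes 0.05 s, during which the arm holds its last target. There are 200 camera calls.

TASK

Stand the empty blue pot upright in the middle of the scale pan of the ball doser and let go of it. Then push the doser's red paddle once, all the way to its stop, hold it there for about a second so that one white ball rolls into the pot, and slip off the paddle while it is still at its stop so that the spring snaps it home by itself (do not ride back with it). The pot must stay centred with just that one ball in it, the other ball stays in the doser, and the rest of the bench is left alone.

Things in the scene. Friction and masses are not known exactly. Their poses are not given: they have to be found in the camera images.
- doser: Ball doser with built-in scale, bolted to the bench. Grey base plate 150 mm (its x) by 310 mm (its y), 12 mm thick; origin: centre of its underside, z up. In line along its +y at x = 0: red paddle (y -141 mm), clear ball magazine (y -49 mm, 46 mm wide, top 246 mm above the bench), ball ramp, scale pan (y +85 mm).
- lip (a point): Middle of the open lower lip of the aluminium ramp (46 mm wide), 158 mm above the bench, doser y = +41 mm; its cheeks reach 167 mm here, 187 mm at the ramp's upper end (doser y = -3 mm), 208 mm beyond. The ball leaves it along the doser's +y and drops into a pot on the pan. Hold the pot across the doser's x, so that no finger meets the ramp; the pan's other three sides are free.
- pan_top (a point): Centre of the upper face of the round steel scale pan, 110 mm diameter, black ring, red centre dot; 55 mm above the bench when empty. The pan is sprung: it sinks straight down 5 to 10 mm under the empty pot, 14 mm at most (4 N bottoms it). Axes as the doser's.
- paddle (a point): Centre of the face to be pushed of the upright red paddle: 70 mm wide (doser's x), 56 mm high (28 mm above and below this point), 8 mm thick; 232 mm above the bench. The face looks to the doser's -y; push it along the doser's +y. Its upper edge is 260 mm above the bench and free, so a fingertip can push high on the face and slip off upward. Axes as the doser's.
- slide (a joint): Travel of the paddle's slide: 0 = home, 0.050 m = hard stop, growing as the paddle is pushed to the doser's +y. A spring drives it home: about 2.5 N at home, 6.5 N at the stop. The ball is let over the last ridge at about 0.043 m; once the slide is home the next ball drops into the channel.
- pot: Empty open cylindrical pot, blue painted steel: outer diameter 66 mm, height 80 mm, wall 4 mm, floor 6 mm, 0.2 to 0.3 kg. Origin: centre of its underside; z up out of the mouth. Stands on the bench to the left of the doser.
- ball1_center (a point): Centre of the lower white ceramic ball, 32 mm diameter, 60 g, lying in the doser's channel at the start (194 mm above the bench): the one to be dosed.
- ball2_center (a point): Centre of the upper, identical white ball, waiting on top of the first in the magazine; it moves down to the first one's place (doser x = 0, y = -49 mm, 194 mm above the bench) after the stroke.
- jar: Bystander near the pot: closed amber glass jar with yellow cap, 66 mm diameter, 85 mm high; may stand where the pot is expected, and the pot in its place. Origin: centre of its underside.
- mug: Bystander: white mug, 82 mm diameter, 95 mm high. Origin: centre of its underside.
- tape: Bystander: violet roll of tape lying flat, 110 mm diameter, 24 mm high. Origin: centre of its underside.
- brush: Bystander: flat paint brush, 180 mm long, lying on the bench along its own x. Origin: under its middle.
- tin: Bystander: aluminium tin with three sticks in it, 74 mm diameter, 100 mm high, 180 mm with sticks. Origin: centre of its underside.
Not all that is in view belongs to the job. Several things have the shape of the pot; the one meant has the colours described above.

How it is judged:
By the outcome, as a careful person would: the job done as asked, in the order asked, and still so for the second after the job is handed in, with the robot touching nothing.
It also fails if it takes over 51 s, if anything falls off the work surface, if the arm or the gripper's body presses on something with over 40 N, if the wrist force passes 120 N, or if a joint passes its speed limit or range.

## Working session

There is one attempt and no reset: what is moved stays moved. The work goes in short steps, Python scripts to look and compute and a shell command to move; the robot and the scene stay as the last step left them, time stands still between calls to the robot, and variables do not carry over. Pictures are saved under pics/ and viewed, at most 10 in all, crops included, and the job is handed in when it is done.

```bash
ls; mkdir -p pics; python3 - <<'E'
from station import bot,capture,camera_params
import cv2,numpy as np
s=bot.get_state();print({k:np.round(v,3).tolist() for k,v in s.items()})
for n in("scene","side","wrist"):
    print(n,camera_params(n)); np.save(f"pics/{n}0.npy",capture(n))
    cv2.imwrite(f"pics/{n}0.png",np.load(f"pics/{n}0.npy")[:,:,::-1])
E
```

```text
pics
{'time_s': 0.0, 'qpos': [-1.313, 0.259, 1.536, 0.0, 1.348, -0.203], 'joint_velocities': [-0.001, 0.0, -0.001, 0.002, -0.001, 0.001], 'effort': [0.0, -44.602, -29.056, -0.0, 0.012, -0.0], 'tool_pos': [244.478, -492.099, 230.477], 'tool_rot': [0.974, 0.228, -0.0, -0.001], 'wrist_force': [0.231, -0.003, -0.697], 'torque': [-0.027, -0.028, 0.013], 'gripper_force': 0.0, 'finger_gap': 0.999}
scene {'fov_y': 47.64717890341028, 'cx': 322.3874199947967, 'cy': 197.11551544094112, 'rvec': array([ 2.48476417,  0.7728202 , -0.23338005]), 'tvec': array([-449.53677761, -201.35405781, 1576.40576585])}
side {'fov_y': 44.390981308294116, 'cx': 328.87014503153046, 'cy': 208.19964833440557, 'rvec': array([ 0.61335017, -2.41763501,  1.41457646]), 'tvec': array([ 454.35171797,  278.46652671, 1093.53000945])}
wrist {'fov_y': 68.76683751015788, 'cx': 316.3175207656547, 'cy': 202.21961404646086, 'mount': array([[ 8.51806386e-05, -9.58813016e-01, -2.84038012e-01,
         7.24193372e+01],
       [ 9.99999671e-01, -1.47486799e-04,  7.97755454e-04,
        -1.77757511e-01],
       [-8.06790170e-04, -2.84037987e-01,  9.58812688e-01,
        -1.43178562e+02],
       [ 0.00000000e+00,  0.00000000e+00,  0.00000000e+00,
         1.00000000e+00]])}
```

View pics/scene0.png

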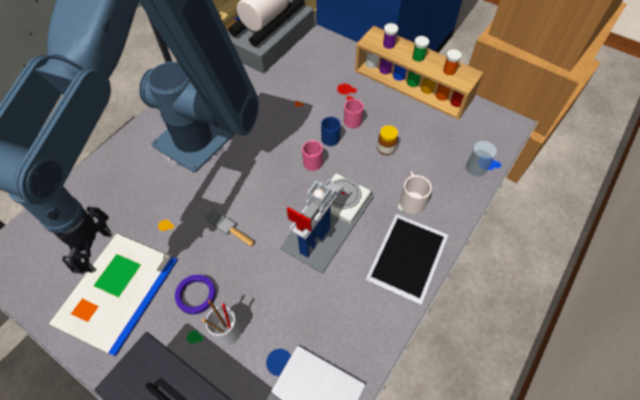

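View pics/side0.png

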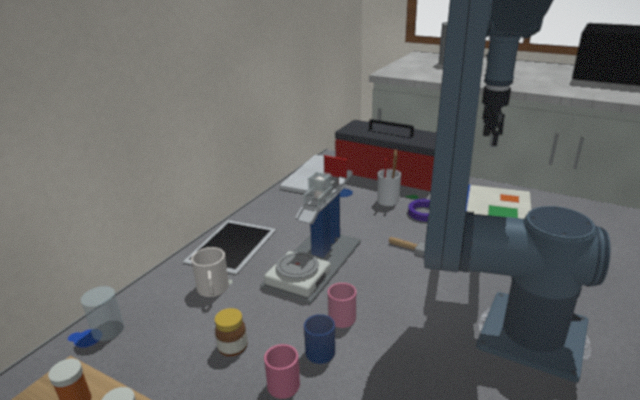

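Scene view: blue pot (331,131) between two pink ones (313,155), (353,113), jar (388,140), doser pan (343,197), red paddle (299,217). In the side view: pot (320,338), pan (296,265), paddle (337,165).

```bash
cat > h.py <<'E'
import numpy as np,cv2
from scipy.spatial.transform import Rotation as R
from station import bot,capture,camera_params
def cam(n,st=None):
    p=camera_params(n);f=200/np.tan(np.radians(p['fov_y']/2))
    K=np.array([[f,0,p['cx']],[0,f,p['cy']],[0,0,1]])
    if 'mount' in p:
        T=np.eye(4);T[:3,:3]=R.from_quat(st['tool_rot']).as_matrix();T[:3,3]=st['tool_pos']
        W=np.linalg.inv(T@p['mount']);return K,W[:3,:3],W[:3,3]
    return K,cv2.Rodrigues(p['rvec'])[0],p['tvec']
def proj(c,X):
    K,r,t=c;q=(np.atleast_2d(X)@r.T+t)@K.T;return q[:,:2]/q[:,2:]
def ray(c,uv):
    K,r,t=c;d=r.T@np.linalg.solve(K,[*uv,1]);return -r.T@t,d/np.linalg.norm(d)
def plane(c,uv,z):
    o,d=ray(c,uv);return o+d*(z-o[2])/d[2]
def tri(c1,u1,c2,u2):
    A=[];b=[]
    (o1,d1),(o2,d2)=ray(c1,u1),ray(c2,u2)
    s=np.linalg.lstsq(np.c_[d1,-d2],o2-o1,rcond=None)[0]
    p,q=o1+s[0]*d1,o2+s[1]*d2;return (p+q)/2,np.linalg.norm(p-q)
def mask(im,lo,hi):
    return cv2.inRange(cv2.cvtColor(im,cv2.COLOR_RGB2HSV),lo,hi)
def blobs(m,amin=60):
    n,l,s,c=cv2.connectedComponentsWithStats(m)
    return [(s[i].tolist(),c[i].round(1).tolist()) for i in range(1,n) if s[i][4]>=amin]
E
python3 - <<'E'
from h import *
for n in("scene","side"):
    im=np.load(f"pics/{n}0.npy");c=cam(n)
    print(n,"red",blobs(mask(im,(0,170,90),(8,255,255))|mask(im,(172,170,90),(180,255,255))))
    print("blue",blobs(mask(im,(100,110,30),(125,255,255)),100))
im=np.load("pics/scene0.npy")[100:290,260:440];a=cv2.resize(im,None,fx=3,fy=3,interpolation=2)[:,:,::-1]
cv2.imwrite("pics/cs.png",a)
im=np.load("pics/side0.npy")[140:370,220:380];cv2.imwrite("pics/cd.png",cv2.resize(im,None,fx=2.5,fy=2.5,interpolation=2)[:,:,::-1])
E
```

```text
scene red [([338, 84, 18, 10, 135], [345.6, 88.7]), ([451, 94, 12, 13, 67], [456.1, 101.8]), ([287, 208, 24, 22, 282], [299.0, 219.2])]
blue [([317, 0, 145, 50, 4744], [390.2, 17.0]), ([394, 65, 12, 15, 135], [399.0, 72.7]), ([322, 117, 18, 29, 454], [330.3, 130.6]), ([479, 158, 22, 12, 194], [489.0, 163.6]), ([298, 209, 32, 48, 531], [315.0, 234.3]), ([109, 257, 68, 99, 850], [142.1, 306.8]), ([267, 349, 23, 27, 437], [277.1, 360.8])]
side red [([325, 156, 23, 20, 249], [336.5, 164.7])]
blue [([311, 189, 41, 62, 1043], [327.4, 223.0]), ([305, 324, 29, 39, 637], [318.8, 347.1]), ([68, 329, 30, 18, 344], [82.8, 338.4])]
```

View pics/cs.png

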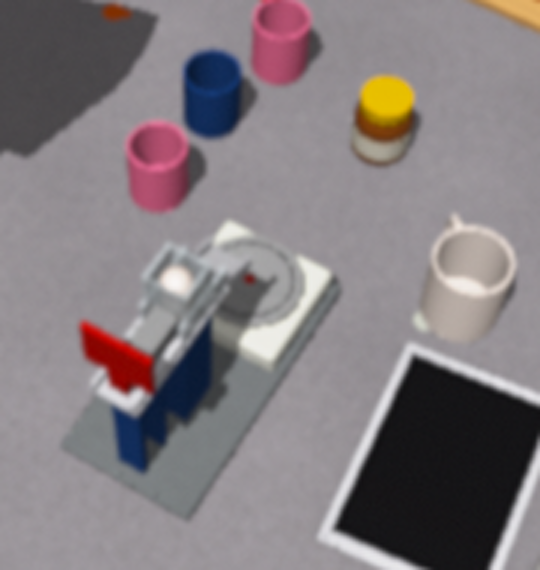

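View pics/cd.png

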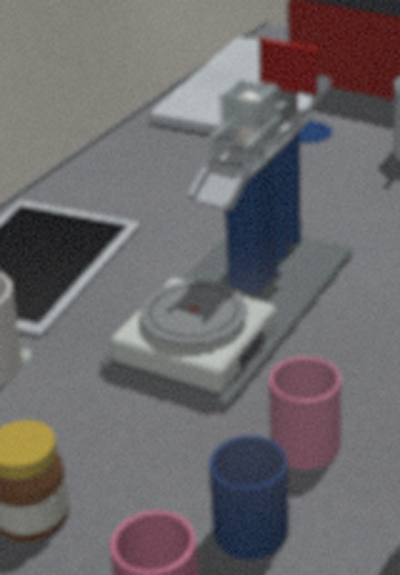

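```bash
python3 - <<'E'
from h import *
S,D=cam("scene"),cam("side")
s=lambda u,v:(260+u/3,100+v/3)
d=lambda u,v:(220+u/2.5,140+v/2.5)
for k,a,b in [("potrim",s(213,73),d(249,465)),("dot",s(249,279),d(194,309)),("padL-TR",s(82,323),d(317,48)),("padR-TL",s(154,361),d(261,38)),
 ("baseL",s(65,445),d(350,255)),("pinkA",s(158,143),d(306,378)),("pinkB rim",s(282,10),d(154,537)),("jar top",s(387,97),d(25,447)),("mug",s(474,257),(211,259))]:
    p,e=tri(S,a,D,b);print(k,p.round(1),round(e,1))
print("baseLR z12",plane(S,s(65,445),12).round(1),plane(S,s(190,518),12).round(1), "pot z80",plane(S,s(213,73),80).round(1),plane(D,d(249,465),80).round(1))
print("dot z55",plane(S,s(249,279),55).round(1),plane(D,d(194,309),55).round(1))
for uv in [(299,219.2)]: print("pad",tri(S,uv,D,(336.5,164.7)))
E
```

```text
potrim [391.6 271.9  73.2] 4.4
dot [567.9  79.5  52.4] 2.4
padL-TR [ 543.8 -147.9  258.5] 3.7
padR-TL [ 612.7 -144.3  258.5] 6.7
baseL [ 506.5 -158.4   -1. ] 3.3
pinkA [400.1 154.1  78.1] 4.8
pinkB rim [409.5 385.2  84.7] 4.3
jar top [569.7 346.1  77.6] 6.3
mug [747.4 205.1  87.8] 12.5
baseLR z12 [ 512.7 -162.    12. ] [ 657.9 -155.4   12. ] pot z80 [396.8 268.1  80. ] [385.8 277.   80. ]
dot z55 [569.8  78.7  55. ] [564.8  81.9  55. ]
pad (array([ 577.46717419, -148.82366948,  235.2547067 ]), np.float64(6.109657087394325))
```

```bash
python3 -m creep '[{"slide":[0.2,-0.25,0],"rot":[0,0,-0.05],"grip":0},{"slide":[0.4,-0.5,0],"rot":[0,0,-0.1],"grip":0},{"slide":[0.6,-0.75,0],"rot":[0,0,-0.15],"grip":0},{"slide":[0.7,-0.9,0],"rot":[0,0,-0.2],"grip":0},{"slide":[0.8,-1,0],"rot":[0,0,-0.25],"grip":0},{"slide":[0.8,-1,0],"rot":[0,0,-0.31],"grip":0},{"slide":[0.8,-1,0],"rot":[0,0,-0.368],"grip":0},{"slide":[0.8,-1,0],"rot":[0,0,-0.368],"grip":0}]'
python3 -m creep '[{"slide":[0.2,0.04,0],"rot":[0,0,0],"grip":0},{"slide":[0.4,0.08,0],"rot":[0,0,0],"grip":0},{"slide":[0.6,0.12,0],"rot":[0,0,0],"grip":0},{"slide":[0.8,0.16,0],"rot":[0,0,0],"grip":0},{"slide":[1,0.2,0],"rot":[0,0,0],"grip":0},{"slide":[1,0.2,0],"rot":[0,0,0],"grip":0},{"slide":[1,0.2,0],"rot":[0,0,0],"grip":0},{"slide":[1,0.2,0],"rot":[0,0,0],"grip":0}]'
```

```text
time_s: 1.15
tool_pos: [312.6, -179.4, 231.3]
tool_rot: [0.691, 0.723, -0.0, 0.0]
wrist_force: [1.2, 0.7, -0.1]
finger_gap: 1.0
gripper_force: 0.0
time_s: 2.15
tool_pos: [351.0, 71.0, 231.2]
tool_rot: [0.692, 0.722, -0.0, -0.0]
wrist_force: [1.4, -1.2, -0.1]
finger_gap: 1.0
gripper_force: 0.0
```

```bash
python3 -m creep '[{"slide":[0.2,0.05,0],"rot":[0,0,0],"grip":0},{"slide":[0.4,0.1,0],"rot":[0,0,0],"grip":0},{"slide":[0.6,0.15,0],"rot":[0,0,0],"grip":0},{"slide":[0.78,0.2,0],"rot":[0,0,0],"grip":0},{"slide":[0.78,0.2,0],"rot":[0,0,0],"grip":0},{"slide":[0.78,0.2,0],"rot":[0,0,0],"grip":0},{"slide":[0.78,0.2,0],"rot":[0,0,0],"grip":0},{"slide":[0.78,0.2,0],"rot":[0,0,0],"grip":0}]'
python3 - <<'E'
from h import *
import pickle
st=bot.get_state();im=capture("wrist");pickle.dump((st,im),open("pics/w1.pkl","wb"));cv2.imwrite("pics/w1.png",im[:,:,::-1])
print(st['tool_pos'],st['tool_rot']);c=cam("wrist",st)
for s,ce in blobs(mask(im,(100,90,20),(125,255,255)),300): print(s,ce,plane(c,ce,80).round(1))
E
```

```text
time_s: 3.15
tool_pos: [392.1, 268.2, 231.5]
tool_rot: [0.691, 0.723, 0.0, 0.0]
wrist_force: [0.7, 0.1, 0.6]
finger_gap: 1.002
gripper_force: 0.0
[392.10024832 268.23391877 231.53689465] [6.91367248e-01 7.22503499e-01 9.55694010e-05 1.15881765e-04]
[285, 147, 63, 69, 2613] [317.1, 181.4] [392.8 275.6  80. ]
```

View pics/w1.png

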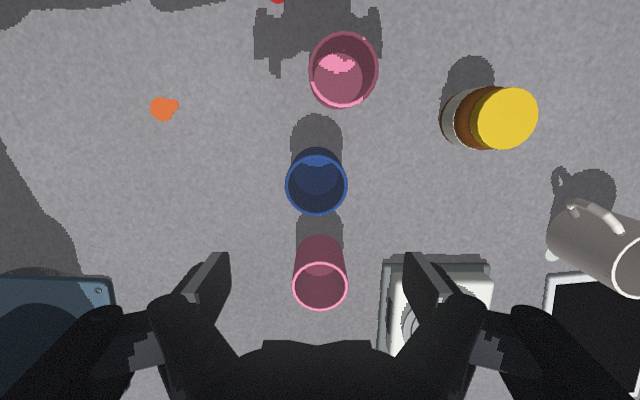

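Blue pot's rim is the ellipse centred at (316.5,184), 63 px wide, which matches a rim height of 80 mm. Pink pots sit above and below it at (343,70) and (320,287), and the pan is partly hidden at (430,320).

```bash
python3 -m creep '[{"slide":[0.036,0.002,0.2],"rot":[0,0,0],"grip":0},{"slide":[0.036,0.002,0.4],"rot":[0,0,0],"grip":0},{"slide":[0.036,0.002,0.55],"rot":[0,0,0],"grip":0},{"slide":[0.036,0.002,0.68],"rot":[0,0,0],"grip":0},{"slide":[0.036,0.002,0.774],"rot":[0,0,0],"grip":0},{"slide":[0.036,0.002,0.774],"rot":[0,0,0],"grip":0},{"slide":[0.036,0.002,0.774],"rot":[0,0,0],"grip":0.3},{"slide":[0.036,0.002,0.774],"rot":[0,0,0],"grip":1}]' 40
python3 -m creep '[{"slide":[0,0,0],"rot":[0,0,0],"grip":1},{"slide":[0,0,0],"rot":[0,0,0],"grip":1},{"slide":[0,0,0],"rot":[0,0,0],"grip":1},{"slide":[0,0,0],"rot":[0,0,0],"grip":1},{"slide":[0,0,-0.1],"rot":[0,0,0],"grip":1},{"slide":[0,0,-0.2],"rot":[0,0,0],"grip":1},{"slide":[0,0,-0.4],"rot":[0,0,0],"grip":1},{"slide":[0,0,-0.6],"rot":[0,0,0],"grip":1}]'
```

```text
time_s: 4.2
tool_pos: [393.0, 278.7, 39.3]
tool_rot: [0.691, 0.723, 0.001, 0.001]
wrist_force: [0.4, -0.8, 4.1]
finger_gap: 0.762
gripper_force: 44.3
time_s: 5.2
tool_pos: [391.6, 278.2, 189.3]
tool_rot: [0.691, 0.723, -0.0, -0.0]
wrist_force: [1.5, -0.0, -2.4]
finger_gap: 0.765
gripper_force: 45.1
```

```bash
python3 -m creep '[{"slide":[-0.1,0.04,-0.06],"rot":[0,0,0],"grip":1},{"slide":[-0.25,0.1,-0.14],"rot":[0,0,0],"grip":1},{"slide":[-0.4,0.16,-0.2],"rot":[0,0,0],"grip":1},{"slide":[-0.55,0.2,-0.2],"rot":[0,0,0],"grip":1},{"slide":[-0.65,0.24,-0.2],"rot":[0,0,0],"grip":1},{"slide":[-0.684,0.25,-0.2],"rot":[0,0,0],"grip":1},{"slide":[-0.684,0.25,-0.2],"rot":[0,0,0],"grip":1},{"slide":[-0.684,0.25,-0.2],"rot":[0,0,0],"grip":1}]'
python3 - <<'E'
from h import *
import pickle
st=bot.get_state();im=capture("wrist");pickle.dump((st,im),open("pics/w2.pkl","wb"));cv2.imwrite("pics/w2.png",im[:,:,::-1])
print(st['tool_pos'],st['tool_rot']);c=cam("wrist",st)
print(proj(c,[[568,79.5,55]]))
for s,ce in blobs(mask(im,(0,150,80),(8,255,255))|mask(im,(172,150,80),(180,255,255)),3): print(s,ce,plane(c,ce,55).round(1))
E
```

```text
time_s: 6.2
tool_pos: [461.8, 111.3, 237.8]
tool_rot: [0.69, 0.723, 0.0, -0.0]
wrist_force: [-0.2, 0.4, -1.4]
finger_gap: 0.76
gripper_force: 45.1
[461.81575417 111.27303322 237.76543372] [ 6.90331685e-01  7.23492965e-01  3.21531409e-05 -3.05016931e-04]
[[405.15456681 212.37983105]]
[406, 208, 4, 4, 6] [407.5, 209.2] [570.2  83.5  55. ]
```

View pics/w2.png

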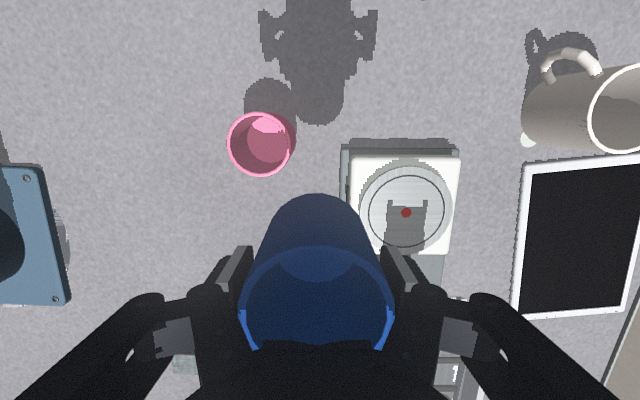

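Red dot at (406,212), inside the pan ring. The held pot hangs straight, and the far edge of its bottom is at (317,193).

```bash
python3 - <<'E'
from h import *
import pickle
st,im=pickle.load(open("pics/w2.pkl","rb"));c=cam("wrist",st)
m=mask(im,(0,90,50),(10,255,255))|mask(im,(170,90,50),(180,255,255));m[:190]=0;m[235:]=0;m[:,:385]=0;m[:,430:]=0
b=blobs(m,4);print(b)
uv=max(b,key=lambda t:t[0][4])[1]
print("dot55",plane(c,uv,55).round(1)); S,D=cam("scene"),cam("side")
print(tri(S,(343,193),c,uv),tri(D,(297.6,263.6),c,uv))
v=im.max(2)
# housing: bright low saturation blob
h=cv2.inRange(cv2.cvtColor(im,cv2.COLOR_RGB2HSV),(0,0,215),(180,40,255));h[:145]=0;h[260:]=0;h[:,:330]=0;h[:,480:]=0
cn=max(cv2.findContours(h,0,1)[0],key=cv2.contourArea);print(cv2.boundingRect(cn))
# pan: disc darker inside housing
g=((h==0)*255).astype('uint8')
for k,t in (("farL",(348,157)),("farR",(460,157))): print(k,plane(c,t,40).round(1))
print("pot far bottom edge",plane(c,(317,193),st['tool_pos'][2]-39.3).round(1), "rimLR", [plane(c,t,st['tool_pos'][2]+40.7).round(1) for t in ((239,312),(394,312))])
# ring: dark thin ellipse
hs=cv2.cvtColor(im,cv2.COLOR_RGB2GRAY)[150:260,340:465]
pts=np.argwhere(cv2.morphologyEx(hs,cv2.MORPH_BLACKHAT,np.ones((5,5)))>35)[:,::-1]+[340,150]
d=np.hypot(*(pts-[406,211]).T);pts=pts[(d>30)&(d<45)]
e=cv2.fitEllipseDirect(pts.astype(np.float32));print(len(pts),e,plane(c,e[0],55).round(1))
E
```

```text
[([401, 208, 10, 9, 73], [405.8, 212.1])]
dot55 [568.7  79.9  55. ]
(array([569.24401873,  79.46982442,  53.58748623]), np.float64(0.13425488591541834)) (array([568.79331877,  78.25866156,  51.51618931]), np.float64(2.3909550806173865))
(419, 159, 42, 96)
farL [497.6 139.2  40. ]
farR [627.7 145.3  40. ]
pot far bottom edge [461.2 135.8 198.5] rimLR [array([430.4, 104.7, 278.5]), array([494.1, 107.7, 278.5])]
405 ((405.39434814453125, 210.21530151367188), (73.86671447753906, 76.25786590576172), 64.8612289428711) [567.9  82.2  55. ]
```

```bash
python3 -m creep '[{"slide":[-0.03,0.1,0],"rot":[0,0,0],"grip":1},{"slide":[-0.06,0.22,0],"rot":[0,0,0],"grip":1},{"slide":[-0.09,0.34,0],"rot":[0,0,0],"grip":1},{"slide":[-0.115,0.422,0.1],"rot":[0,0,0],"grip":1},{"slide":[-0.115,0.422,0.25],"rot":[0,0,0],"grip":1},{"slide":[-0.115,0.422,0.4],"rot":[0,0,0],"grip":1},{"slide":[-0.115,0.422,0.48],"rot":[0,0,0],"grip":1},{"slide":[-0.115,0.422,0.48],"rot":[0,0,0],"grip":1}]'
python3 - <<'E'
from h import *
import pickle
st=bot.get_state();print(st['tool_pos'].round(1),st['tool_rot'].round(4))
for n in("scene","side"):
    im=capture(n);pickle.dump((st,im),open(f"pics/{n}3.pkl","wb"))
E
```

```text
time_s: 7.25
tool_pos: [567.4, 87.6, 115.9]
tool_rot: [0.69, 0.724, -0.001, -0.002]
wrist_force: [0.0, -0.2, -1.7]
finger_gap: 0.764
gripper_force: 45.1
[567.4  87.6 115.9] [ 0.6902  0.7237 -0.0014 -0.0018]
```

```bash
python3 -m creep '[{"slide":[0,0.004,0.02],"rot":[0,0,0],"grip":1},{"slide":[0,0.004,0.04],"rot":[0,0,0],"grip":1},{"slide":[0,0.004,0.06],"rot":[0,0,0],"grip":1},{"slide":[0,0.004,0.075],"rot":[0,0,0],"grip":1},{"slide":[0,0.004,0.09],"rot":[0,0,0],"grip":1},{"slide":[0,0.004,0.106],"rot":[0,0,0],"grip":1},{"slide":[0,0.004,0.106],"rot":[0,0,0],"grip":1},{"slide":[0,0.004,0.106],"rot":[0,0,0],"grip":1}]'
```

```text
time_s: 8.35
tool_pos: [570.0, 86.6, 91.4]
tool_rot: [0.691, 0.723, -0.0, -0.0]
wrist_force: [-0.4, 0.5, -1.1]
finger_gap: 0.764
gripper_force: 45.2
```

```bash
python3 - <<'E'
from h import *
im=capture("side");cv2.imwrite("pics/s4.png",cv2.resize(im[130:330,210:410],None,fx=3,fy=3,interpolation=2)[:,:,::-1])
st=bot.get_state();print(st['tool_pos'].round(1),st['wrist_force'].round(1))
E
```

```text
[570.   86.6  91.4] [-0.6  0.6 -0.6]
```

View pics/s4.png

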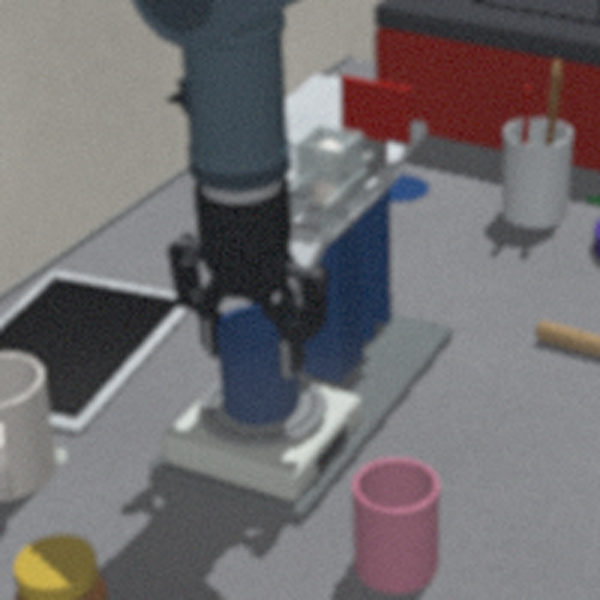

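Side view: the pot stands on the pan with its base centred at about crop (259,405). The earlier dot projects to (263,401), so it is within a few mm; I'll quantify that.

```bash
python3 - <<'E'
from h import *
im=capture("side");D=cam("side")
m=mask(im,(100,110,30),(125,255,255));m[:, 314:]=0;m[:225]=0
ys=[r for r in range(248,264)];L=[]
for r in ys:
    x=np.flatnonzero(m[r]);x=x[(x>270)];L.append((r,x.min(),x.max(),(x.min()+x.max())/2))
print(L[::3])
def sil(cx,cy,r):
    # silhouette mid column of the cylinder at row r
    a=np.linspace(0,2*np.pi,200)
    out=[]
    P=np.concatenate([np.c_[cx+33*np.cos(a),cy+33*np.sin(a),np.full(200,z)] for z in np.arange(50,130,1)])
    q=proj(D,P);q=q[abs(q[:,1]-r)<0.6];return (q[:,0].min()+q[:,0].max())/2
for r in (251,257):
  print(r,[round(sil(*p,r),2) for p in ((568.7,79.9),(573.7,79.9),(568.7,84.9))])
print(proj(D,[[568.7,79.9,55]]))
E
```

```text
Traceback (most recent call last):
ValueError: zero-size array to reduction operation minimum which has no identity
```

```bash
python3 -m creep '[{"slide":[0,0,0],"rot":[0,0,0],"grip":0.12},{"slide":[0,0,0],"rot":[0,0,0],"grip":0},{"slide":[0,0,0],"rot":[0,0,0],"grip":0},{"slide":[0,0,0],"rot":[0,0,0],"grip":0},{"slide":[0,0,-0.1],"rot":[0,0,0],"grip":0},{"slide":[0,0,-0.25],"rot":[0,0,0],"grip":0},{"slide":[0,0,-0.45],"rot":[0,0,0],"grip":0},{"slide":[0,0,-0.65],"rot":[0,0,0],"grip":0}]'
python3 - <<'E'
from h import *
import pickle
st=bot.get_state();im=capture("wrist");pickle.dump((st,im),open("pics/w5.pkl","wb"));cv2.imwrite("pics/w5.png",im[:,:,::-1])
print(st['tool_pos'],st['tool_rot']);c=cam("wrist",st)
print(proj(c,[[568.7,79.9,128],[568.7,79.9,55]]).round(1))
for s,ce in blobs(mask(im,(100,90,20),(125,255,255)),300): print(s,ce,plane(c,ce,128).round(1))
E
```

```text
time_s: 9.45
tool_pos: [569.8, 86.6, 255.2]
tool_rot: [0.691, 0.723, -0.0, -0.0]
wrist_force: [0.7, -0.1, 0.0]
finger_gap: 0.999
gripper_force: 0.0
[569.77515186  86.62349861 255.17573161] [ 6.90632435e-01  7.23205914e-01 -1.38526030e-04 -1.62687835e-04]
[[314.7 201.1]
 [315.1 184. ]]
[283, 169, 68, 59, 1235] [317.7, 189.6] [571.   91.4 128. ]
```

View pics/w5.png

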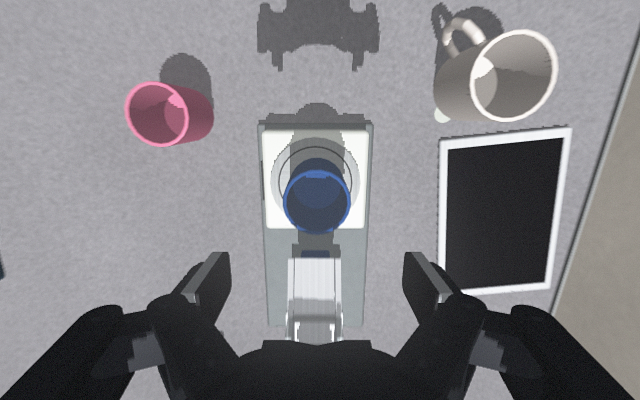

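The pot is upright on the pan, with its rim centred at (317,201.5) against an expected (314.7,201), so about 2 mm off in x, which is fine. Next, the paddle.

```bash
python3 -m creep '[{"slide":[0,0,-0.12],"rot":[0,0,0],"grip":0.5},{"slide":[-0.15,0,-0.14],"rot":[0,0,0],"grip":1},{"slide":[-0.32,0,-0.14],"rot":[0,0,0],"grip":1},{"slide":[-0.5,0,-0.14],"rot":[0,0,0],"grip":1},{"slide":[-0.7,0,-0.14],"rot":[0,0,0],"grip":1},{"slide":[-0.9,0,-0.14],"rot":[0,0,0],"grip":1},{"slide":[-1,-0.005,-0.14],"rot":[0,0,0],"grip":1},{"slide":[-1,-0.005,-0.14],"rot":[0,0,0],"grip":1}]'
python3 -m creep '[{"slide":[-0.08,0,0],"rot":[0,0,0],"grip":1},{"slide":[-0.14,0,0],"rot":[0,0,0],"grip":1},{"slide":[-0.14,0,0],"rot":[0,0,0],"grip":1},{"slide":[-0.14,0,0.06],"rot":[0,0,0],"grip":1},{"slide":[-0.14,0,0.12],"rot":[0,0,0],"grip":1},{"slide":[-0.14,0,0.18],"rot":[0,0,0],"grip":1},{"slide":[-0.14,0,0.18],"rot":[0,0,0],"grip":1},{"slide":[-0.14,0,0.18],"rot":[0,0,0],"grip":1}]'
python3 - <<'E'
from h import *
st=bot.get_state();im=capture("wrist");cv2.imwrite("pics/w6.png",im[:,:,::-1])
a=capture("scene");b=capture("side")
c=np.hstack([cv2.resize(a[140:290,230:390],None,fx=2.4,fy=2.4,interpolation=2),cv2.resize(b[90:240,250:410],None,fx=2.4,fy=2.4,interpolation=2)]);cv2.imwrite("pics/m6.png",c[:,:,::-1])
print(st['tool_pos'],st['wrist_force'].round(1),st['tool_rot'].round(3))
E
```

```text
time_s: 10.5
tool_pos: [580.1, -165.2, 288.2]
tool_rot: [0.692, 0.722, -0.0, -0.0]
wrist_force: [0.3, 0.2, -0.4]
finger_gap: -0.001
gripper_force: 0.0
time_s: 11.5
tool_pos: [582.1, -198.1, 244.0]
tool_rot: [0.691, 0.723, 0.0, 0.0]
wrist_force: [0.3, -0.1, -0.2]
finger_gap: 0.001
gripper_force: 0.0
[ 582.11715801 -198.07500492  243.97343584] [ 0.3 -0.1 -0.2] [0.691 0.723 0.    0.   ]
```

View pics/m6.png

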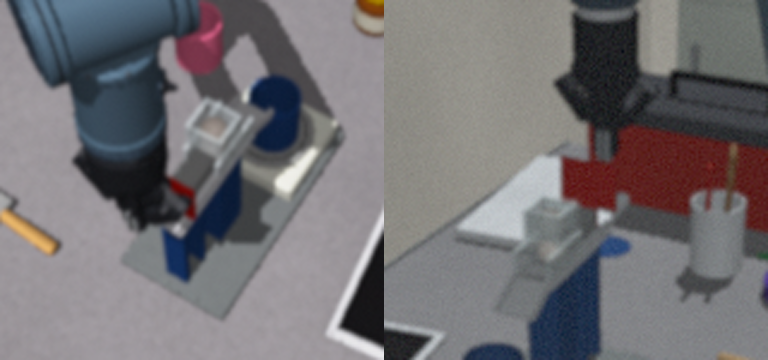

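The closed fingertip stands behind the paddle, right composite (605,150) against the paddle at (590,185). It is centred and overlaps the top by about 16 mm. Pushing.

```bash
python3 -m creep '[{"slide":[0.05,0,0],"rot":[0,0,0],"grip":1},{"slide":[0.1,0,0],"rot":[0,0,0],"grip":1},{"slide":[0.14,0,0],"rot":[0,0,0],"grip":1},{"slide":[0.17,0,0],"rot":[0,0,0],"grip":1},{"slide":[0.2,0,0],"rot":[0,0,0],"grip":1},{"slide":[0.23,0,0],"rot":[0,0,0],"grip":1},{"slide":[0.26,0,0],"rot":[0,0,0],"grip":1},{"slide":[0.28,0,0],"rot":[0,0,0],"grip":1}]'
```

```text
time_s: 12.65
tool_pos: [578.8, -128.4, 244.0]
tool_rot: [0.691, 0.723, -0.0, 0.001]
wrist_force: [0.3, -6.2, 0.6]
finger_gap: -0.0
gripper_force: 3.2
```

```bash
python3 -m creep '[{"slide":[0.02,0,0],"rot":[0,0,0],"grip":1},{"slide":[0.04,0,0],"rot":[0,0,0],"grip":1},{"slide":[0.06,0,0],"rot":[0,0,0],"grip":1},{"slide":[0.072,0,0],"rot":[0,0,0],"grip":1},{"slide":[0.08,0,0],"rot":[0,0,0],"grip":1},{"slide":[0.085,0,0],"rot":[0,0,0],"grip":1},{"slide":[0.09,0,0],"rot":[0,0,0],"grip":1},{"slide":[0.09,0,0],"rot":[0,0,0],"grip":1}]'
```

```text
time_s: 13.65
tool_pos: [578.0, -110.9, 244.1]
tool_rot: [0.691, 0.722, -0.003, 0.003]
wrist_force: [-0.5, -19.3, -2.2]
finger_gap: -0.006
gripper_force: 9.5
```

```bash
python3 -m creep '[{"slide":[-0.005,0,0],"rot":[0,0,0],"grip":1},{"slide":[-0.01,0,0],"rot":[0,0,0],"grip":1},{"slide":[-0.01,0,0],"rot":[0,0,0],"grip":1},{"slide":[-0.01,0,0],"rot":[0,0,0],"grip":1},{"slide":[-0.01,0,0],"rot":[0,0,0],"grip":1},{"slide":[-0.01,0,-0.25],"rot":[0,0,0],"grip":1},{"slide":[-0.01,0,-0.3],"rot":[0,0,0],"grip":1},{"slide":[-0.01,0,-0.3],"rot":[0,0,0],"grip":1}]'
python3 - <<'E'
from h import *
a=capture("scene");b=capture("side");w=capture("wrist");st=bot.get_state();print(st['tool_pos'].round(1))
for n,i in (("scene",a),("side",b)):
    print(n,blobs(mask(i,(0,170,90),(8,255,255))|mask(i,(172,170,90),(180,255,255)),80))
c=np.hstack([cv2.resize(a[140:290,260:390],(390,450),interpolation=2),cv2.resize(b[130:310,250:400],(375,450),interpolation=2)])
np.save("pics/w7.npy",w);cv2.imwrite("pics/w7.png",w[:,:,::-1]);cv2.imwrite("pics/m7.png",c[:,:,::-1])
E
```

```text
time_s: 14.65
tool_pos: [578.2, -107.4, 319.8]
tool_rot: [0.69, 0.723, 0.001, 0.001]
wrist_force: [-0.3, 0.3, -0.4]
finger_gap: 0.002
gripper_force: 0.0
[ 577.1 -107.4  317. ]
scene [([337, 84, 19, 10, 134], [345.6, 88.7]), ([287, 208, 24, 22, 282], [299.1, 219.2])]
side [([325, 141, 68, 37, 1248], [356.2, 159.8]), ([397, 152, 34, 38, 571], [414.4, 169.4])]
```

```bash
python3 -m creep '[{"slide":[0.1,0,0],"rot":[0,0,0],"grip":1},{"slide":[0.25,0,0],"rot":[0,0,0],"grip":1},{"slide":[0.4,0,0],"rot":[0,0,0],"grip":1},{"slide":[0.46,0,0],"rot":[0,0,0],"grip":1},{"slide":[0.46,0,0],"rot":[0,0,0],"grip":1},{"slide":[0.46,0,0],"rot":[0,0,0],"grip":1},{"slide":[0.46,0,0],"rot":[0,0,0],"grip":1},{"slide":[0.46,0,0],"rot":[0,0,0],"grip":1}]'
python3 - <<'E'
from h import *
st=bot.get_state();w=capture("wrist");c=cam("wrist",st)
print(proj(c,[[568.7,79.9,126],[568.7,79.9,55]]).round(1))
print([x for x in blobs(mask(w,(100,90,20),(125,255,255)),200)])
a=np.load('/dev/null') if 0 else cv2.imread("pics/m7.png")
o=np.vstack([cv2.resize(w[30:250,160:480,::-1],(465,320),interpolation=2),cv2.resize(a,(465,273))]);cv2.imwrite("pics/f8.png",o)
E
```

```text
time_s: 15.8
tool_pos: [572.6, 5.8, 318.7]
tool_rot: [0.691, 0.723, -0.0, 0.0]
wrist_force: [-0.5, 0.2, -0.6]
finger_gap: 0.002
gripper_force: 0.0
[[315.6 113.7]
 [315.7 114. ]]
[([288, 84, 59, 55, 740], [322.4, 105.2])]
```

View pics/f8.png

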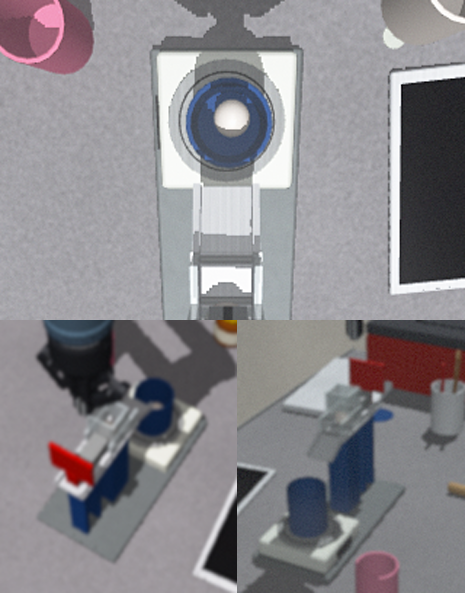

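One white ball is in the pot at crop (231,117). The pot is centred at (230,122) in the pan at (227,120), and the paddle is home. Handing in.

```bash
python3 -c "
from station import order
print(order.finish_job())"
```

```text
the job is handed in; nothing more can be done
None
```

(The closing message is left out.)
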